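# Pull down the drying cabinet's flap with the hook pole

### The arm

A 7-joint arm with a two-finger parallel gripper is mounted at the origin on the work surface. World frame = base frame: x ahead of the robot, y to its left, z up, the work surface at z = 0. Lengths are in m, angles in rad, forces in N, time in s.
With the tool pointing down it reaches from about 0.425 to 0.925 m from the base axis. Payload 6.8 kg.
Tool frame: the origin (TCP) lies on the centre line of the jaws, within the pads' length; the fingertips stand 14 mm ahead of it and the grasp point (between the pads) lies 5 mm behind it (bot.finger_overhang is the distance from the TCP to the fingertips, in m); z points along the fingers, y is the line along which they close (so a half turn about z gives the same grasp; the last joint's range is limited). The gripper opens to 85 mm and grips with 20 to 120 N. Pads are 22 mm wide; open, the fingers measure 114 mm over their backs; the gripper's body (76 mm by 85 mm) begins 54 mm behind the grasp point. The pads swing forward as they close: fully open they stand 13 mm farther back than shut.
Start: joints at [1.079, 0.477, 0.022, 1.555, -0.011, 1.109, -0.083], TCP at [0.253, -0.626, 0.245] pointing down, gripper open.
Joint ranges: [-2.96, 2.96], [-0.34, 2.1], [-1.41, 1.46], [0.24, 2.44], [-1.37, 4.51], [0.17, 1.92], [-2.96, 2.96]. Speed limits (rad/s): [2.39, 2.39, 3.14, 3.14, 3.14, 3.14, 3.14].

### API

Orientations are given as a unit quaternion [w, x, y, z].
In Python, from station import bot gives the robot as it stands.
- The arm moves only by the shell command python3 -m inch 'ROWS' [OPENING] [FORCE]. ROWS is JSON, a list of rows, each a list of 4 numbers: the shift along the tool's x, y, z in m, then the turn about the tool's z in degrees. A call has 1 to 12 rows; each row shifts and turns the commanded pose from where the row before left it, along the tool's axes as they then stand; what a row does not reach is not made up. A row lasts 1/10 s, in which the tool goes at most 50 mm and 8.59 degrees, less where a joint would pass 70% of its speed; a pose out of reach is approached as far as the arm can. A call is refused whole if a number of a shift passes 0.05 or a number of a turn 8.59, either way. A call with a gripper value outside its range is refused whole. OPENING is the finger opening in m, from 0 to 0.0854, set as the call begins (- or left out, the last holds). The fingers move at their own pace and stop on an object; FORCE is the grip in N (left out, the last holds). Time passes only in rows, so rows that do not move let the fingers close. It gives the time, the measured TCP pose, the force, the opening and the grip force at its end, in the units of the state.
- bot.get_obs(): the state, without advancing time (a new reading comes with each control period).
- bot.read_camera(name): name is "scene" or "top"; returns a dict with "color" (480x640x3 uint8, red, green, blue), "mtx" (3x3 intrinsics, pixels), "dist_coeffs" ([k1, k2, p1, p2, k3] as OpenCV has them; the pictures are not rectified), "world_from_camera" (4x4, takes a point from camera to world coordinates). Camera axes: x right, y up, looking along -z (the intrinsics and any distortion apply to the point x, -y, -z); pixel columns grow to the right and rows downward; lengths in m; the calibration is good to about 2 mm. A picture is of the moment at which its call begins. There is no depth.
- bot.hand_in(): hands the job in; it is judged then, once.
The state is a dict: "t": time; "q": joint angles; "joint_vel": joint speeds; "joint_torque": joint torques, N m; "eef_pos": TCP position; "tool_rot": TCP orientation; "contact_force": force on the tool from outside, world axes, zero at the start; "torque": the same for the moment, N m; "gripper_width": opening from 0.0 (shut) to 1.0 (fully open); "grasp_force": force on a finger pad.
Only numpy, scipy, OpenCV 4.12 (cv2) and the standard library are available. Lean on these libraries where they do the work, as an engineer would, in place of code of your own. Each camera call takes 0.05 s, during which the arm holds its last target. There are 200 camera calls.

### The job

Take the short hook pole out of its cradle, lower its hook into the ring on the drying cabinet's flap and pull the flap down until it is firmly home against its stop, without wrenching the ring and without touching the flap with the gripper. Then unhook the pole, leaving the flap down, and lay the pole back in both forks of its cradle with the hook hanging down. Leave the other things on the shelf alone.

Things in the scene. Friction and masses are not known exactly. Their poses are not given: they have to be found in the camera images.
- pole: Hook pole, about 0.16 kg, 270 mm long. Origin: middle of the handle, on the pole's axis; x runs towards the hook, z up when the hook hangs down. Handle: flat-sided wood, x -50 to +50 mm, 20 mm wide (y), 28 mm high: grip it across y. Then steel rod, 10 mm thick, to x -125 and +100 mm, and 6 mm rod to the hook. Starts lying in the cradle, hook down, within 8 mm of its middle.
- hook (a point): Point on the hook, which is a straight 6 mm rod bent down at right angles at the pole's far end: (142, 0, -20) mm in the pole's frame. The hook ends 16 mm below this point; the pole's axis is 20 mm above it. Axes as the pole's.
- cradle: Fixed wooden cradle. Origin: on the shelf surface, midway between its two forks; x along the lying pole, towards its hook. V forks (90 degree V, 12 mm thick, open 48 mm at the top, tops 102 mm high) at x = -85 and +85 mm; the axis of a pole lying in them is 85 mm above the shelf. Base plate 200 x 80 x 12 mm.
- cabinet: Wooden drying cabinet, fixed, 160 mm deep (x), 300 wide (y), 290 high. Origin: centre of its underside; its front, with the flap, looks to its own -x. The flap's hinge is a level line along the cabinet's y at x = -80, z = 90 mm.
- flap (a joint): Flap angle, rad: 0 upright (shut), grows as its top comes forward and down; 0.60 is the solid stop. Starts at 0 to 0.1. A friction hinge (0.7 N m, about 4 N at the ring) holds it where it is left. Firmly home: within 0.03 of the stop, after the pole has pulled it against the stop with at least 8 N for a quarter second. 25 N between pole and flap wrenches the ring.
- rail_mid (a point): Point fixed on the flap, turning with it (axes the cabinet's when shut): the middle of the ring's opening when the ring is midway on its rail. At angle 0 it is 46 mm in front of the hinge line and 180 mm above it. The ring slides stiffly (1.5 N) on a rail along y and sits up to 16 mm to either side of this point: where is NOT measured, feel for it or look.
- ring_front (a point): Point on the flap 16 mm further out than rail_mid: centre line of the ring's front bar, with the ring midway. The ring is 6 mm steel rod, square to the flap (level when shut), at its top edge with nothing above it; opening 26 mm outwards by 26 mm along y. Behind the ring, a carriage and the rail reach 33 mm in front of the hinge line and 50 mm to each side.
- brush: red plastic boot brush, 170 x 45 x 46 mm. Origin at the middle of its underside. A bystander: leave it.
- carabiner: grey aluminium carabiner lying flat, 90 x 55 x 10 mm. Origin at the middle of its underside. A bystander: leave it.
- wax_tin: closed round tin of ski wax, diameter 76, height 28 mm. Origin at the middle of its underside. A bystander: leave it.
- shoehorn: stainless steel shoehorn lying flat, 180 x 40 mm, 8 mm high. Origin at the middle of its underside. A bystander: leave it.
- headlamp: yellow headlamp with a black battery box, 80 x 65 x 40 mm. Origin at the middle of its underside. A bystander: leave it.
- cork_block: cork polishing block, 100 x 30 x 20 mm. Origin at the middle of its underside. A bystander: leave it.
Mind the look-alikes: they are no part of the job. Leave any black or pink look-alike of the cradle alone.

How it is judged:
On the way, in this order (a step that is already met when the one before it is completed fails the run):
1. the pole is lifted out of its cradle (height (world z) of pole above 0.16 m), for 0.2 s.
2. with the flap still mostly up, the pole's hook pulls at the ring (contact force between pole and flap above 1 N and distance between hook and rail_mid below 0.05 m and value of joint flap between 0.12 and 0.4 rad), for 0.1 s.
3. the flap is drawn against its stop with a pull of 8 N or more for a quarter of a second (value of joint flap above 0.57 rad and contact force between pole and flap above 8 N and distance between hook and rail_mid below 0.05 m), for 0.25 s.
At the end, for the whole second after the job is handed in: The flap stays within 0.03 rad of its stop; the pole lies at rest in both forks of the cradle (its middle within 30 mm along, 6 mm across and 6 mm in height of its place, its line within 0.08 rad of the cradle's), the hook hanging down within 0.4 rad (value of joint flap above 0.57 rad and x of pole in the frame of cradle between -0.03 and 0.03 m and y of pole in the frame of cradle between -0.006 and 0.006 m and z of pole in the frame of cradle between 0.079 and 0.091 m and angle between the x axis of pole and the x axis of cradle, either way round below 0.08 rad and angle between pole's own z axis and vertical below 0.4 rad and linear speed of pole below 0.02 m/s); the robot touches nothing.
It fails at once if the pole and the flap with its ring press on each other with 25 N or more (contact force between pole and flap above 25 N).
It fails at once if the gripper or arm touches the flap or its ring (contact force between any of the fingers, the arm and flap above 0.5 N).
It fails at once if a bystander is moved more than 20 mm (distance of any of brush, carabiner, wax_tin, shoehorn, headlamp, cork_block from where it was at the start of the episode above 0.02 m).
It also fails if it takes over 72 s, if anything falls off the work surface, if the arm or the gripper's body presses on something with over 40 N, if the wrist force passes 120 N, or if a joint passes its speed limit or range.

## Working session

There is one attempt and no reset: what is moved stays moved. The work goes in short steps, Python scripts to look and compute and a shell command to move; the robot and the scene stay as the last step left them, time stands still between calls to the robot, and variables do not carry over. Pictures are saved under pics/ and viewed, at most 10 in all, crops included, and the job is handed in when it is done.

```bash
mkdir -p pics; ls; python3 - <<'E'
from station import bot
import cv2,numpy as np
for n in("scene","top"):
    r=bot.read_camera(n); cv2.imwrite(f"pics/{n}0.png",cv2.cvtColor(r["color"],cv2.COLOR_RGB2BGR))
    print(n,r["mtx"].tolist(),r["dist_coeffs"],np.round(r["world_from_camera"],3).tolist())
o=bot.get_obs();print({k:np.round(v,3).tolist() for k,v in o.items()})
E
```

```text
pics
scene [[552.7010667948377, 0.0, 321.50597122917753], [0.0, 552.7010667948377, 239.58245677601778], [0.0, 0.0, 1.0]] [0.00357742 0.         0.         0.         0.        ] [[0.852, -0.435, 0.292, 0.842], [0.524, 0.706, -0.477, -0.543], [0.001, 0.559, 0.829, 1.206], [0.0, 0.0, 0.0, 1.0]]
top [[545.1790290336281, 0.0, 308.5188057725446], [0.0, 545.1790290336281, 238.37419967476376], [0.0, 0.0, 1.0]] [-0.05809861  0.          0.          0.          0.        ] [[0.016, 0.995, -0.099, 0.381], [-1.0, 0.017, 0.012, 0.068], [0.013, 0.099, 0.995, 1.305], [0.0, 0.0, 0.0, 1.0]]
{'t': 0.1, 'q': [1.079, 0.478, 0.022, 1.556, -0.011, 1.109, -0.083], 'joint_vel': [-0.002, -0.001, -0.0, -0.003, 0.001, -0.0, -0.001], 'joint_torque': [0.004, -59.776, 1.614, -28.196, 0.013, 0.005, -0.0], 'eef_pos': [0.253, -0.625, 0.244], 'tool_rot': [-0.001, 0.982, 0.191, -0.0], 'contact_force': [-0.622, -0.588, 0.045], 'torque': [0.038, -0.021, 0.017], 'grasp_force': 0.0, 'gripper_width': 0.999}
```

View pics/scene0.png

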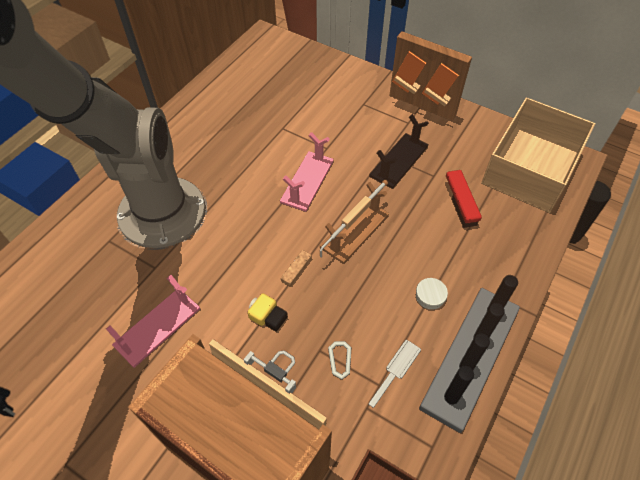

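View pics/top0.png

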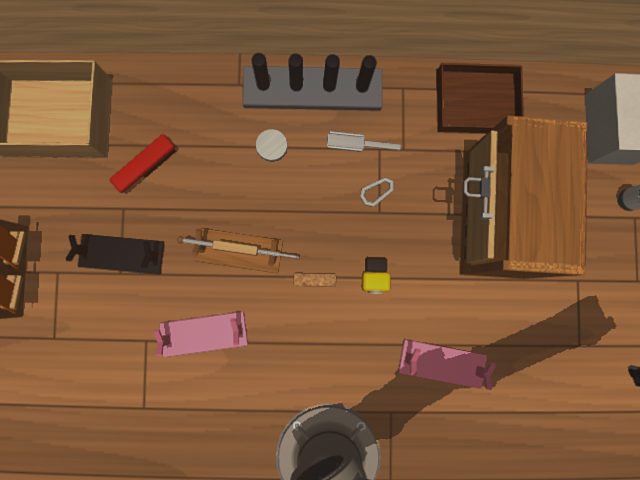

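The top view shows the pole at about (240,248), running from (180,239) to (299,258). The ring is near (472,187) and the cabinet's front faces image-left (+y). In the scene view the pole runs from (322,252) to (386,183) and the ring is near (283,362). I'll zoom in to find the hook end and the ring.

```bash
cat > h.py <<'E'
import cv2,numpy as np
from station import bot
def ray(r,px):
    u=cv2.undistortPoints(np.array([[px]],float),r["mtx"],r["dist_coeffs"])[0,0]
    T=r["world_from_camera"]; return T[:3,3],T[:3,:3]@np.array([u[0],-u[1],-1.])
def onz(r,px,z):
    c,d=ray(r,px); return c+d*(z-c[2])/d[2]
def tri(r1,p1,r2,p2):
    A=np.zeros((3,3));b=np.zeros(3);L=[]
    for r,p in((r1,p1),(r2,p2)):
        c,d=ray(r,p);d=d/np.linalg.norm(d);M=np.eye(3)-np.outer(d,d);A+=M;b+=M@c;L.append((c,M))
    x=np.linalg.solve(A,b);return x,[round(float(np.linalg.norm(M@(x-c))),4) for c,M in L]
def proj(r,X):
    T=np.linalg.inv(r["world_from_camera"]);p=T[:3,:3]@np.array(X)+T[:3,3]
    return cv2.projectPoints(np.array([[p[0],-p[1],-p[2]]]),np.zeros(3),np.zeros(3),r["mtx"],r["dist_coeffs"])[0][0,0]
def crop(name,x,y,w,h,W,H):
    r=bot.read_camera(name);c=r["color"][y:y+h,x:x+w]
    return r,cv2.resize(cv2.cvtColor(c,cv2.COLOR_RGB2BGR),(W,H),interpolation=cv2.INTER_CUBIC)
E
python3 - <<'E'
from h import *
# each 400x300 tile
_,a=crop("top",170,203,133,100,400,300);_,b=crop("scene",305,165,100,100,300,300)
_,c=crop("top",420,110,133,180,400,300) if 0 else crop("top",430,140,100,100,300,300)
_,d=crop("scene",200,330,133,100,400,300)
cv2.imwrite("pics/z1.png",np.vstack([np.hstack([a,b]),np.hstack([d,c])]))
E
```

```text
(no output)
```

View pics/z1.png

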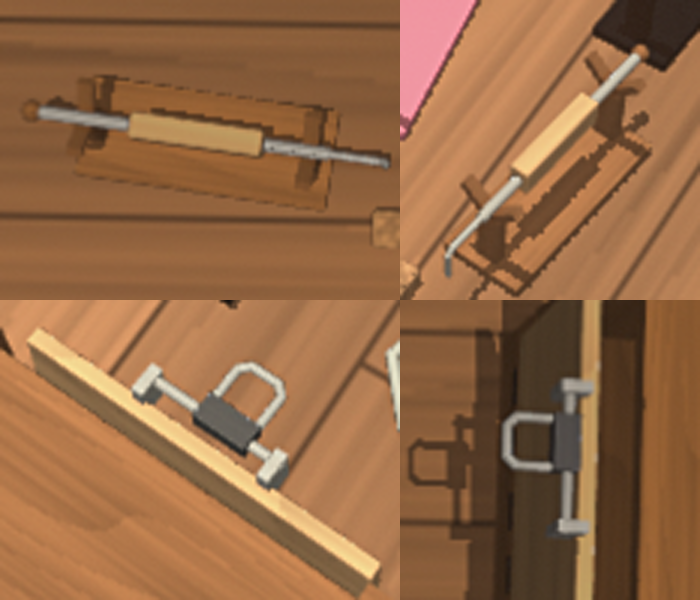

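The hook is at the image-right (-y) end of the pole: tile (387,161), or top px (298.7,256.7). In the top tile the ring opening is at (531,440) and the rail posts are at (577,388) and (573,527). The ring therefore sits about 11 mm off mid, towards +x.

```bash
python3 - <<'E'
from h import *
T=bot.read_camera("top");S=bot.read_camera("scene")
t=lambda x,y:(170+x/3.008,203+y/3); s=lambda x,y:(305+(x-400)/3,165+y/3)
c=lambda x,y:(430+(x-400)/3,140+(y-300)/3); d=lambda x,y:(200+x/3.008,330+(y-300)/3)
np.set_printoptions(precision=4,suppress=True)
for n,a,b in[("hookend top",t(387,161),s(448,253)),("knob",t(30,111),s(641,51)),("handle c",t(197,135),s(555,139)),("h lo",t(263,143),s(517,175)),("h hi",t(130,126),s(592,103)),
 ("ring c",c(531,440),d(250,396)),("postA(+x)",c(577,388),d(148,383)),("postB",c(573,527),d(272,467))]:
    print(n,*tri(T,a,S,b))
for n,p in[("knob",t(30,111)),("hook",t(387,161)),("hc",t(197,135))]:print(n,onz(T,p,.085))
# cradle base corners at z=.012
for p in [(103,75),(340,112),(325,210),(77,175)]:print(onz(T,t(*p),.012))
# cabinet top edges
for p in[(511,119),(587,123),(584,273),(505,271)]:print("cab",onz(T,p,.29))
E
```

```text
hookend top [0.4612 0.0751 0.0873] [0.0007, 0.0007]
knob [0.4944 0.3422 0.088 ] [0.0011, 0.0011]
handle c [0.4786 0.2169 0.091 ] [0.0015, 0.0015]
h lo [0.4722 0.1667 0.0942] [0.0002, 0.0002]
h hi [0.4853 0.2676 0.0891] [0.0023, 0.0023]
ring c [ 0.5911 -0.264   0.2694] [0.0006, 0.0006]
postA(+x) [ 0.5847 -0.2896  0.3477] [0.0311, 0.0311]
postB [ 0.577  -0.294   0.2001] [0.0387, 0.0387]
knob [0.4937 0.3422 0.085 ]
hook [0.4608 0.0747 0.085 ]
hc [0.4778 0.2167 0.085 ]
[0.5302 0.3017 0.012 ]
[0.5039 0.113  0.012 ]
[0.426  0.1232 0.012 ]
[0.4503 0.3195 0.012 ]
cab [ 0.7219 -0.3343  0.29  ]
cab [ 0.7187 -0.487   0.29  ]
cab [ 0.4248 -0.4691  0.29  ]
cab [ 0.4265 -0.3154  0.29  ]
```

```bash
python3 -m inch '[[0,0,-0.025,-8.5],[0,0,-0.025,-8.5],[0,0,-0.025,-8.5],[0,0,-0.025,-8.5],[0,0,-0.025,-8.5],[0,0,-0.025,-8.5],[0,0,0,-8.5],[0,0,0,-1.3]]'; python3 -m inch '[[0.045,0.008,0,0],[0.045,0.008,0,0],[0.045,0.008,0,0],[0.045,0.008,0,0],[0.045,0.008,0,0],[0.045,0.008,0,0],[0.045,0.008,0,0],[0.045,0.008,0,0],[0.045,0.008,0,0],[0.045,0.008,0,0],[0.045,0.008,0,0],[0.045,0.008,0,0]]'
cat >> h.py <<'E'
from scipy.spatial.transform import Rotation as R
def pose():
    o=bot.get_obs();w,x,y,z=o["tool_rot"];M=R.from_quat([x,y,z,w]).as_matrix();return o,np.array(o["eef_pos"]),M
def to(target):
    o,p,M=pose();h=np.degrees(np.arctan2(M[1,0],M[0,0]));d=M.T@(np.array(target)-p)
    print("t",round(o["t"],2),"p",np.round(p,4),"hdg",round(h,2),"zax",np.round(M[:,2],3),"tool delta",np.round(d,4),"F",np.round(o["contact_force"],1))
E
python3 -c "
from h import *
to([.478,.217,.2])"
```

```text
t: 1.2
eef_pos: [0.2528, -0.6262, 0.3962]
tool_rot: [0.001, 0.75, 0.662, -0.0]
contact_force: [-0.1, 0.1, -0.9]
gripper_width: 0.998
grasp_force: 0.0
t: 2.4
eef_pos: [0.4155, -0.1004, 0.3948]
tool_rot: [-0.0, 0.751, 0.66, -0.0]
contact_force: [1.6, 0.4, -0.4]
gripper_width: 1.001
grasp_force: 0.0
t 2.4 p [ 0.4155 -0.1004  0.3948] hdg 82.57 zax [-0.001 -0.    -1.   ] tool delta [0.3229 0.0211 0.1947] F [ 1.6  0.4 -0.4]
```

```bash
python3 -m inch '[[0.046,0.003,0.01,0],[0.046,0.003,0.025,0],[0.046,0.003,0.03,0],[0.046,0.003,0.03,0],[0.046,0.003,0.03,0],[0.046,0.003,0.03,0],[0.046,0.003,0.03,0],[0,0,0,0.3],[0,0,0,0]]'
python3 - <<'E'
from h import *
to([.478,.217,.081])
_,a=crop("top",170,180,150,112,800,600);cv2.imwrite("pics/z2.png",a)
E
```

```text
t: 3.3
eef_pos: [0.4715, 0.1927, 0.2236]
tool_rot: [-0.001, 0.752, 0.659, -0.001]
contact_force: [0.1, -0.8, 0.2]
gripper_width: 0.998
grasp_force: 0.0
t 3.3 p [0.4715 0.1927 0.2236] hdg 82.52 zax [-0.004 -0.    -1.   ] tool delta [0.025  0.0038 0.1426] F [ 0.1 -0.8  0.2]
```

View pics/z2.png

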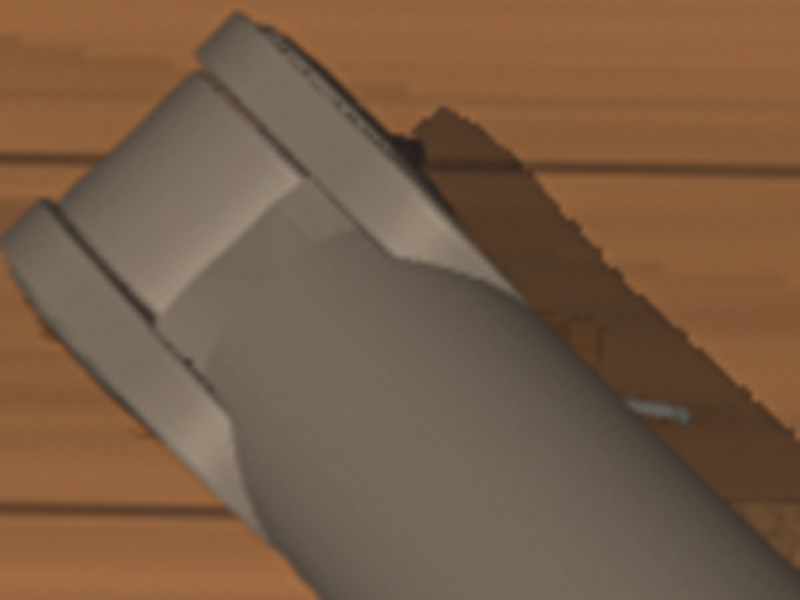

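The arm hides the handle in this view, with only the hook visible at tile (690,412). The earlier estimate is good enough, so I'll descend.

```bash
python3 -m inch '[[0.0125,0.002,0,-0.4],[0.0125,0.002,0,0],[0,0,0.04,0],[0,0,0.04,0],[0,0,0.04,0],[0,0,0.022,0],[0,0,0,0],[0,0,0,0]]'; python3 -m inch '[[0,0,0,0],[0,0,0,0],[0,0,0,0],[0,0,0,0],[0,0,0,0],[0,0,0,0],[0,0,0,0],[0,0,0,0]]' 0 100
python3 - <<'E'
from h import *
to([.478,.217,.081])
_,b=crop("scene",285,150,133,100,800,600);cv2.imwrite("pics/z3.png",b)
E
```

```text
t: 4.15
eef_pos: [0.4805, 0.2169, 0.084]
tool_rot: [0.0, 0.75, 0.662, 0.001]
contact_force: [0.6, -0.6, 0.7]
gripper_width: 1.006
grasp_force: 0.0
t: 4.95
eef_pos: [0.4784, 0.2165, 0.0838]
tool_rot: [-0.0, 0.75, 0.662, -0.001]
contact_force: [-5.6, -0.5, 11.0]
gripper_width: 0.213
grasp_force: 97.5
t 4.95 p [0.4784 0.2165 0.0838] hdg 82.89 zax [-0.002 -0.001 -1.   ] tool delta [ 0.0004 -0.0004  0.0028] F [-5.6 -0.5 11. ]
```

View pics/z3.png

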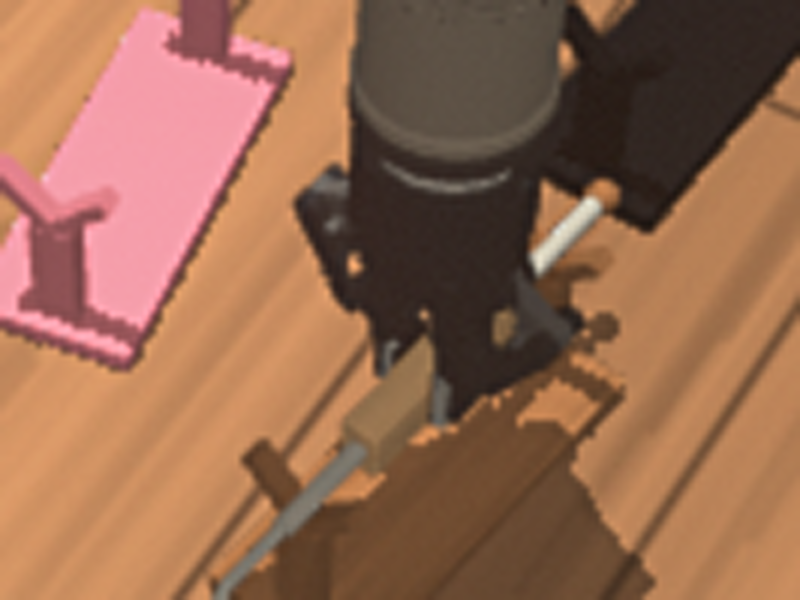

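The pole is gripped: handle visible between the pads at tile (390,400), with the force held at 97 N. I'll lift it and carry it to 30 mm short of the ring.

```bash
python3 -m inch '[[0,0,-0.02,0],[0,0,-0.045,0],[0,0,-0.045,0],[0,0,-0.045,0],[0,0,-0.045,0],[0,0,-0.045,0],[0,0,-0.02,0],[0,0,0,0],[0,0,0,0]]'; python3 -m inch '[[-0.03,0.0175,0,0],[-0.03,0.0175,0,0],[-0.03,0.0175,0,0],[-0.03,0.0175,0,0],[-0.03,0.0175,0,0],[-0.03,0.0175,0,0],[-0.03,0.0175,0,0],[-0.03,0.0175,0,0],[-0.03,0.0175,0,0],[-0.02,0.0135,0,0],[0,0,0,0],[0,0,0,0]]'
python3 - <<'E'
from h import *
to([.608,-.1245,.339])
T,a=crop("top",420,140,100,100,500,500);_,b=crop("scene",245,320,60,100,300,500)
print(proj(T,[.591,-.234,.34]),proj(bot.read_camera("scene"),[.591,-.234,.34]))
cv2.imwrite("pics/z4.png",np.hstack([a,b]))
E
```

```text
t: 5.9
eef_pos: [0.4793, 0.2157, 0.3471]
tool_rot: [0.0, 0.75, 0.662, -0.001]
contact_force: [0.3, 0.5, -3.1]
gripper_width: 0.213
grasp_force: 98.1
t: 7.1
eef_pos: [0.6126, -0.093, 0.3453]
tool_rot: [-0.002, 0.75, 0.662, -0.001]
contact_force: [0.3, 0.7, -2.1]
gripper_width: 0.217
grasp_force: 98.1
t 7.1 p [ 0.6126 -0.093   0.3453] hdg 82.85 zax [-0.004  0.001 -1.   ] tool delta [-0.0318 -0.0006  0.0063] F [ 0.3  0.7 -2.1]
[469.30678871 178.63482397] [290.21997641 332.04023547]
```

View pics/z4.png

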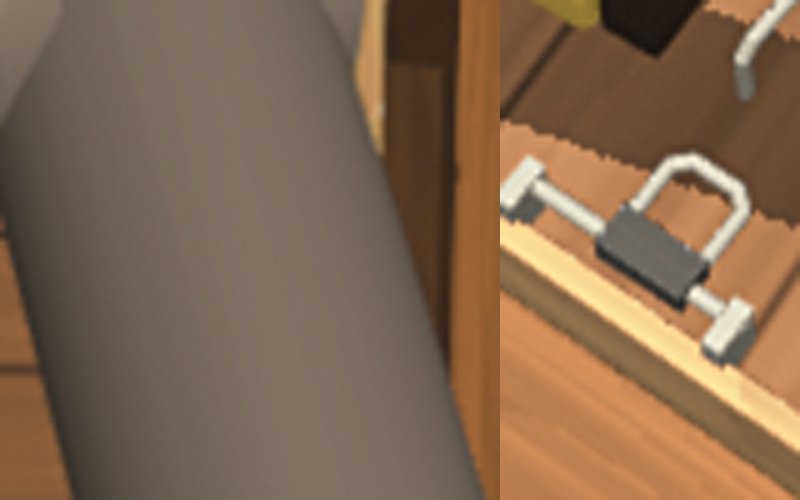

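The scene tile shows the hook tip at px (294,339) and the ring opening at about (283.6,361.6). I'll compute the relative shift.

```bash
python3 - <<'E'
from h import *
np.set_printoptions(precision=4,suppress=True)
S=bot.read_camera("scene");T=bot.read_camera("top")
o,p,M=pose();hk=p+[-.0172,-.1395,-.0188]
print("hook kin",hk,"proj bend",proj(S,hk+[0,0,.02]),"tip",proj(S,hk-[0,0,.016]))
print("tip by ray",onz(S,(294,339),hk[2]-.016),"bend",onz(S,(294,331),hk[2]+.02))
t=lambda x,y:(245+(x-500)/5,320+y/5)
for q in[(693,208),(690,158),(748,195),(635,208),(708,262)]:print(onz(S,t(*q),.269))
c=lambda x,y:(430+(x-400)/3,140+(y-300)/3)
print(tri(T,c(577,388),S,t(733,320)),tri(T,c(573,527),S,t(525,175)))
E
```

```text
hook kin [ 0.596  -0.231   0.3291] proj bend [293.4663 329.8093] tip [294.3089 338.5866]
tip by ray [ 0.596  -0.2319  0.3131] bend [ 0.598  -0.2323  0.3491]
[ 0.5918 -0.2624  0.269 ]
[ 0.5804 -0.2473  0.269 ]
[ 0.6058 -0.2481  0.269 ]
[ 0.5742 -0.2733  0.269 ]
[ 0.6074 -0.2763  0.269 ]
(array([ 0.6261, -0.2921,  0.2753]), [0.0022, 0.0022]) (array([ 0.5346, -0.2871,  0.277 ]), [0.002, 0.002])
```

```bash
python3 -m inch '[[-0.0155,0,0,0],[-0.0155,0,0,0],[0,0,0,0],[0,0,0.01,0],[0,0,0.01,0],[0,0,0.01,0],[0,0,0,0]]'
python3 - <<'E'
from h import *
to([.609,-.1225,.287])
_,b=crop("scene",245,320,80,60,800,600);cv2.imwrite("pics/z5.png",b)
E
```

```text
t: 8.05
eef_pos: [0.6087, -0.1231, 0.3157]
tool_rot: [-0.001, 0.749, 0.662, -0.001]
contact_force: [-0.3, -0.5, -1.6]
gripper_width: 0.215
grasp_force: 98.1
t 8.05 p [ 0.6087 -0.1231  0.3157] hdg 82.95 zax [-0.004  0.001 -1.   ] tool delta [0.0006 0.0004 0.0287] F [-0.3 -0.5 -1.6]
```

View pics/z5.png

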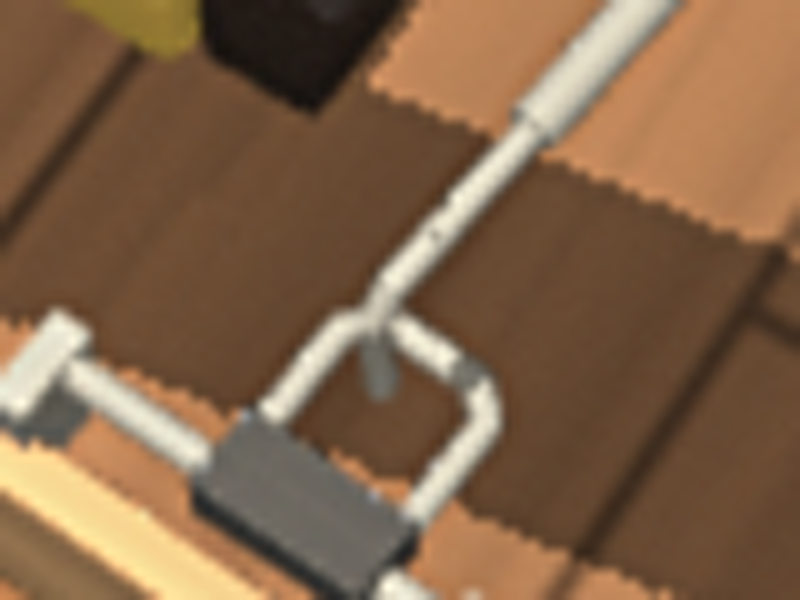

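The hook tip, at tile (380,395), is over the ring opening at about (385,420). Lowering.

```bash
python3 -m inch '[[0,0.001,0.007,0],[0,0.001,0.007,0],[0,0,0.007,0],[0,0,0.007,0],[0,0,0,0]]'
python3 -c "
from h import *
to([.609,-.1225,.287])
_,b=crop('scene',245,320,80,60,800,600);cv2.imwrite('pics/z6.png',b)"
```

```text
t: 8.6
eef_pos: [0.611, -0.1238, 0.2886]
tool_rot: [-0.001, 0.75, 0.662, -0.001]
contact_force: [-0.4, 0.4, -2.3]
gripper_width: 0.219
grasp_force: 98.1
t 8.6 p [ 0.611  -0.1238  0.2886] hdg 82.89 zax [-0.002  0.    -1.   ] tool delta [ 0.0011 -0.0022  0.0016] F [-0.4  0.4 -2.3]
```

View pics/z6.png

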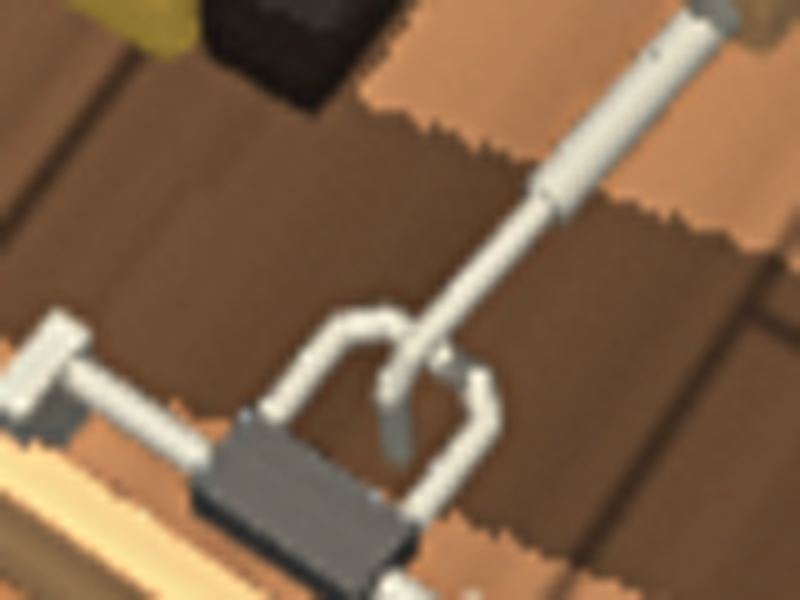

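The hook is inside the ring: bend at tile (390,395), tip at (400,460). I'll pull along the arc, watching the force.

```bash
python3 -m inch '[[0.004,0,0.001,0],[0.004,0,0.001,0],[0.004,-0.001,0.002,0],[0.004,0,0.002,0],[0.004,0,0.002,0],[0.004,-0.001,0.002,0],[0.004,0,0.002,0]]';python3 -m inch '[[0.004,0,0.0025,0],[0.004,-0.001,0.0025,0],[0.004,0,0.0025,0],[0.004,0,0.003,0],[0,0,0,0]]'
```

```text
t: 9.35
eef_pos: [0.6133, -0.0955, 0.278]
tool_rot: [0.0, 0.75, 0.662, 0.0]
contact_force: [1.0, -3.1, -0.4]
gripper_width: 0.215
grasp_force: 98.3
t: 9.85
eef_pos: [0.6138, -0.0785, 0.267]
tool_rot: [-0.001, 0.749, 0.662, -0.0]
contact_force: [1.0, -1.1, -1.9]
gripper_width: 0.218
grasp_force: 98.2
```

```bash
python3 -m inch '[[0.004,0,0.003,0],[0.004,0,0.0035,0],[0.004,-0.001,0.0035,0],[0.004,0,0.004,0]]';python3 -m inch '[[0.004,0,0.004,0],[0.004,-0.001,0.0045,0],[0.004,0,0.0045,0]]'; python3 -m inch '[[0.003,0,0.0035,0],[0.003,0,0.0035,0]]'
python3 - <<'E'
from h import *
to([.6138,-.0387,.2223])
T,b=crop('scene',235,300,120,90,800,600);cv2.imwrite('pics/z7.png',b)
E
```

```text
t: 10.25
eef_pos: [0.6152, -0.0632, 0.2534]
tool_rot: [0.0, 0.75, 0.662, 0.0]
contact_force: [0.1, -2.3, -0.6]
gripper_width: 0.215
grasp_force: 98.3
t: 10.55
eef_pos: [0.6156, -0.0512, 0.2403]
tool_rot: [-0.0, 0.75, 0.662, -0.0]
contact_force: [-0.4, -2.5, 0.1]
gripper_width: 0.215
grasp_force: 98.3
t: 10.75
eef_pos: [0.6163, -0.0454, 0.2332]
tool_rot: [-0.0, 0.75, 0.662, -0.0]
contact_force: [-1.0, -1.9, -1.2]
gripper_width: 0.218
grasp_force: 98.3
t 10.75 p [ 0.6163 -0.0454  0.2332] hdg 82.88 zax [-0.001  0.    -1.   ] tool delta [ 0.0064 -0.0033  0.0109] F [-1.  -1.9 -1.2]
```

View pics/z7.png

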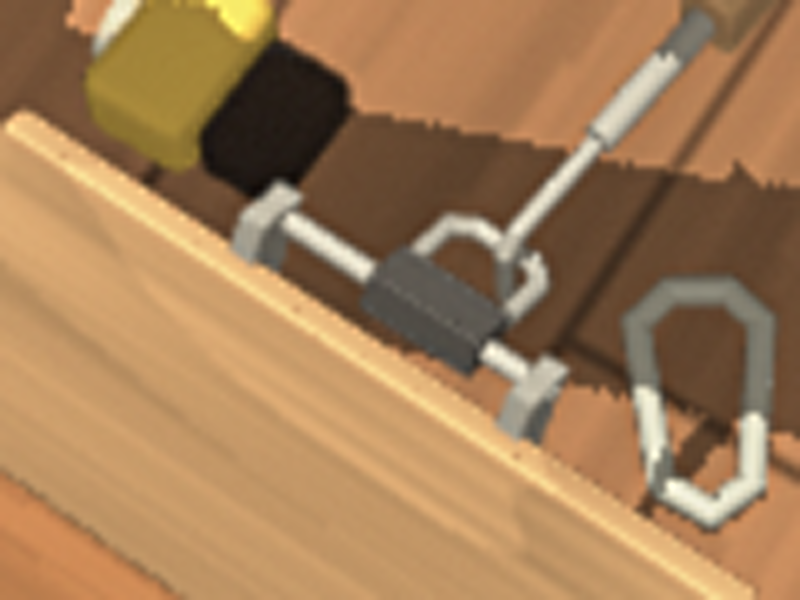

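The flap is following: the hook at tile (507,260) bears on the ring's front bar. Continuing to the stop.

```bash
python3 -m inch '[[0.002,0,0.0025,0],[0.002,-0.0005,0.0025,0],[0.002,0,0.0025,0],[0.001,0,0.001,0]]'; python3 -m inch '[[0.001,0,0.001,0],[0.001,0,0.001,0]]'
```

```text
t: 11.2
eef_pos: [0.6168, -0.0385, 0.2248]
tool_rot: [-0.0, 0.75, 0.662, -0.0]
contact_force: [-0.6, -2.2, -0.9]
gripper_width: 0.213
grasp_force: 98.2
t: 11.4
eef_pos: [0.617, -0.0369, 0.223]
tool_rot: [0.0, 0.75, 0.662, -0.0]
contact_force: [-0.7, -2.4, -1.4]
gripper_width: 0.217
grasp_force: 98.2
```

```bash
python3 -m inch '[[0.001,0,0.0005,0],[0.001,0,0.0005,0]]'; python3 -m inch '[[0.001,0,0,0],[0.001,0,0,0]]'
```

```text
t: 11.6
eef_pos: [0.6171, -0.0354, 0.2218]
tool_rot: [0.0, 0.75, 0.662, -0.0]
contact_force: [0.2, -3.9, -3.0]
gripper_width: 0.219
grasp_force: 98.1
t: 11.8
eef_pos: [0.6171, -0.0344, 0.2214]
tool_rot: [0.0, 0.75, 0.661, -0.001]
contact_force: [1.1, -8.1, -5.0]
gripper_width: 0.217
grasp_force: 97.7
```

```bash
python3 -m inch '[[0.001,0,0,0],[0,0,0,0]]'
```

```text
t: 12.0
eef_pos: [0.6171, -0.034, 0.221]
tool_rot: [0.0, 0.75, 0.661, -0.001]
contact_force: [-0.1, -7.5, -6.5]
gripper_width: 0.218
grasp_force: 97.7
```

```bash
python3 -m inch '[[0.001,0,0,0],[0.001,0,0,0],[0,0,0,0]]'
```

```text
t: 12.3
eef_pos: [0.6172, -0.0332, 0.2206]
tool_rot: [0.0, 0.75, 0.661, -0.002]
contact_force: [0.9, -9.8, -8.1]
gripper_width: 0.219
grasp_force: 97.8
```

```bash
python3 -m inch '[[0.001,0,0,0],[0.001,0,0,0],[0,0,0,0],[0,0,0,0],[0,0,0,0]]'; python3 -m inch '[[0,0,0,0],[0,0,0,0],[0,0,0,0]]'
```

```text
t: 12.8
eef_pos: [0.6172, -0.0324, 0.2201]
tool_rot: [0.001, 0.751, 0.661, -0.003]
contact_force: [1.0, -12.5, -9.2]
gripper_width: 0.216
grasp_force: 97.8
t: 13.1
eef_pos: [0.6172, -0.0324, 0.2201]
tool_rot: [0.001, 0.751, 0.661, -0.003]
contact_force: [0.6, -11.8, -9.3]
gripper_width: 0.217
grasp_force: 97.8
```

The pull measured about 14 N for over 0.5 s. Now I'll back off to the middle of the ring and lift.

```bash
python3 -m inch '[[-0.002,0,0,0],[-0.002,0,0,0],[-0.002,0,0,0],[-0.002,0,0,0],[-0.002,0,0,0],[0,0,0,0]]'
```

```text
t: 13.7
eef_pos: [0.6171, -0.0372, 0.2224]
tool_rot: [0.0, 0.749, 0.662, 0.0]
contact_force: [0.2, -0.2, -2.1]
gripper_width: 0.216
grasp_force: 98.7
```

```bash
python3 -m inch '[[-0.0025,0,0,0],[-0.0025,0,0,0],[0,0,-0.003,0],[0,0,-0.005,0],[0,0,-0.005,0]]'; python3 -m inch '[[0,0,-0.006,0],[0,0,-0.006,0],[0,0,-0.006,0],[0,0,-0.006,0],[0,0,-0.006,0],[0,0,-0.006,0]]'
```

```text
t: 14.2
eef_pos: [0.6164, -0.0425, 0.2357]
tool_rot: [0.0, 0.75, 0.662, 0.0]
contact_force: [0.5, -0.6, -2.5]
gripper_width: 0.216
grasp_force: 98.7
t: 14.8
eef_pos: [0.6163, -0.0427, 0.2716]
tool_rot: [0.0, 0.75, 0.662, 0.0]
contact_force: [-0.2, -0.0, -1.8]
gripper_width: 0.216
grasp_force: 98.7
```

```bash
python3 -m inch '[[0,0,-0.02,0],[0,0,-0.025,0],[0,0,-0.015,0],[0.024,-0.0169,0,0],[0.024,-0.0169,0,0],[0.024,-0.0169,0,0],[0.024,-0.0169,0,0],[0.024,-0.0169,0,0],[0.024,-0.0169,0,0],[0.024,-0.0169,0,0],[0.024,-0.0169,0,0]]'; python3 -m inch '[[0.024,-0.0169,0,0],[0.024,-0.0169,0,0],[0,0,0.02,0],[0,0,0.03,0],[0,0,0.03,0],[0,0,0.03,0],[0,0,0.03,0],[0,0,0.02,0],[0,0,0.01,0],[0,0,0,0],[0,0,0,0]]'
python3 -c "
from h import *
to([.4784,.2165,.0838])"
```

```text
t: 15.9
eef_pos: [0.5051, 0.1656, 0.3313]
tool_rot: [0.0, 0.75, 0.662, 0.0]
contact_force: [-0.3, 0.7, -1.8]
gripper_width: 0.218
grasp_force: 98.8
t: 17.0
eef_pos: [0.4788, 0.2169, 0.162]
tool_rot: [0.0, 0.75, 0.662, 0.001]
contact_force: [-0.8, 0.7, -1.9]
gripper_width: 0.216
grasp_force: 98.8
t 17.0 p [0.4788 0.2169 0.162 ] hdg 82.9 zax [ 0.001  0.001 -1.   ] tool delta [-0.0005 -0.0005  0.0782] F [-0.8  0.7 -1.9]
```

```bash
python3 -m inch '[[-0.0005,-0.0005,0.015,0],[0,0,0.015,0],[0,0,0.015,0],[0,0,0.015,0],[0,0,0.008,0],[0,0,0.004,0],[0,0,0.003,0],[0,0,0,0],[0,0,0,0]]'
python3 -m inch '[[0,0,0.001,0],[0,0,0.001,0],[0,0,0.001,0],[0,0,0,0]]'
```

```text
t: 17.9
eef_pos: [0.4781, 0.2162, 0.0865]
tool_rot: [0.0, 0.75, 0.662, 0.0]
contact_force: [0.7, -0.4, -2.0]
gripper_width: 0.213
grasp_force: 98.8
t: 18.3
eef_pos: [0.4782, 0.216, 0.0839]
tool_rot: [0.0, 0.75, 0.662, 0.0]
contact_force: [-1.5, -1.3, 5.3]
gripper_width: 0.221
grasp_force: 100.3
```

```bash
python3 -m inch '[[0,0,0,0],[0,0,0,0],[0,0,0,0],[0,0,0,0],[0,0,0,0],[0,0,0,0],[0,0,0,0],[0,0,0,0]]' 0.0854 20; python3 -m inch '[[0,0,-0.015,0],[0,0,-0.03,0],[0,0,-0.04,0],[0,0,-0.045,0],[0,0,-0.045,0],[0,0,-0.045,0],[-0.045,0,0,0],[-0.045,0,0,0],[-0.045,0,0,0],[-0.045,0,0,0],[-0.045,0,0,0],[0,0,0,0]]'
python3 - <<'E'
from h import *
to([0,0,0])
T,a=crop("top",165,200,160,80,800,400);S,b=crop("scene",290,165,120,90,400,300)
_,c=crop("scene",235,300,120,90,400,300)
im=np.vstack([cv2.resize(a,(600,300)),np.hstack([b,c])[:, :]][:1]+[np.zeros((0,600,3),np.uint8)])
can=np.zeros((600,800,3),np.uint8);can[:300,:600]=im;can[300:]=np.hstack([b,c]);cv2.imwrite("pics/z8.png",can)
E
```

```text
t: 19.1
eef_pos: [0.4778, 0.216, 0.0831]
tool_rot: [-0.0, 0.75, 0.662, -0.0]
contact_force: [-0.4, 0.3, 0.4]
gripper_width: 1.0
grasp_force: 0.0
t: 20.3
eef_pos: [0.4488, -0.0135, 0.3036]
tool_rot: [0.001, 0.753, 0.658, -0.001]
contact_force: [-0.1, 0.8, -0.3]
gripper_width: 0.999
grasp_force: 0.0
t 20.3 p [ 0.4488 -0.0135  0.3036] hdg 82.35 zax [-0.001 -0.003 -1.   ] tool delta [-0.0454 -0.4465  0.3038] F [-0.1  0.8 -0.3]
```

View pics/z8.png

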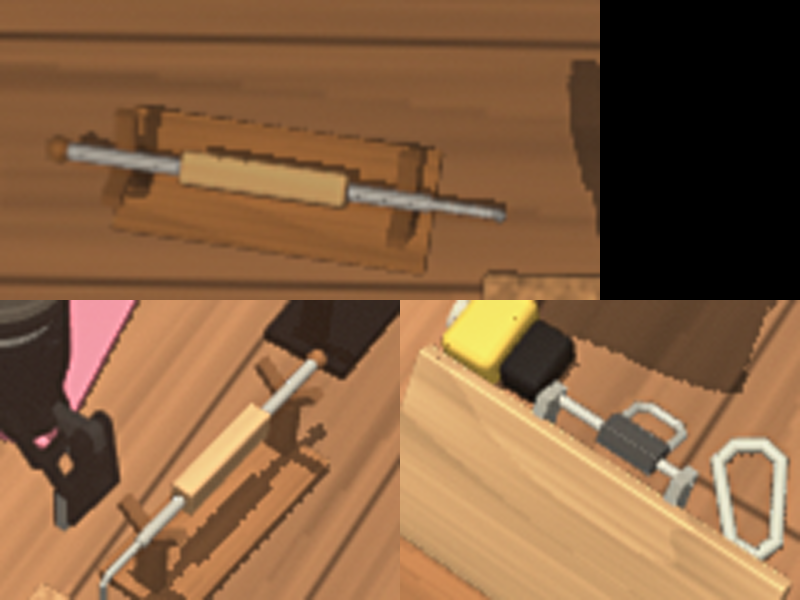

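The pole lies in both forks with the hook hanging down (bottom-left tile, about (103,580)). The flap is down and the ring is free (about (655,425)). The bystanders in view look undisturbed.

```bash
python3 -c "
from station import bot
print(bot.hand_in())"
```

```text
the job is handed in; nothing more can be done
None
```

The job is handed in, with no verdict shown: the flap was pulled against its stop at about 14 N, the pole was unhooked and is back in both cradle forks with the hook down, and the last picture shows the flap still down.

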